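# Show the mirror to the inspection camera

## Robot

A 6-joint arm with a two-finger parallel gripper is mounted at the origin on a cart in front of the work surface, level with it; the furniture and walls round the work are solid. World frame = base frame: x ahead of the robot, y to its left, z up, the work surface at z = 0. Lengths are in mm, angles in rad, forces in N, time in s.
With the tool pointing down it reaches from about 400 to 925 mm from the base axis. Payload 12.5 kg.
Tool frame: the origin (TCP) lies midway between the tips of the shut fingers; the grasp point (between the pads) lies behind it (env.pinch_z is the z of the grasp point in the tool frame, in mm); z points along the fingers, y is the line along which they close (so a half turn about z gives the same grasp; the last joint's range is limited). The gripper opens to 95 mm and grips with 3 to 60 N. Pads are 20 mm wide; open, the fingers measure 119 mm over their backs; the gripper's body (75 mm by 180 mm) begins 59 mm behind the grasp point.
Start: joints at [-1.254, 0.491, 1.559, -0, 1.092, -0.106], TCP at [256.471, -569.973, 214.661] pointing down, gripper open.
Joint ranges: [-3.1, 3.1], [-0.84, 2.19], [0.05, 2.79], [-1.13, 4.28], [0.06, 2.93], [-2.69, 2.69]. Speed limits (rad/s): [2.22, 2.22, 2.79, 3.14, 3.14, 3.14].

## Interface

Orientations are given as a unit quaternion [x, y, z, w].
In Python, from bench import env gives the robot as it stands. The module is installed in compiled form; this text tells all that it offers.
- The arm moves only by the shell command python3 -m pendant 'ROWS' [FORCE]. ROWS is JSON, a list of rows, each an object with "rot": the turn, a rotation vector about the tool's x, y, z in units of 5 degrees (1.0 is 5 degrees), a list of three; "slide": the shift along the tool's x, y, z in units of 40 mm (1.0 is 40 mm), a list of three; "claw": the opening, from 0 (shut) to 1 (fully open). A call has 1 to 10 rows; each row shifts and turns the commanded pose from where the row before left it, along the tool's axes as they then stand; what a row does not reach is not made up. A row lasts 1/12 s, in which the tool goes at most 41.7 mm and 7.16 degrees, less where a joint would pass 70% of its speed; a pose out of reach is approached as far as the arm can. A call is refused whole if a number of a shift passes 1 or a number of a turn 1, either way. A call with a gripper value outside its range is refused whole. The fingers move at their own pace and stop on an object; FORCE is the grip in N (left out, the last holds). Time passes only in rows, so rows that do not move let the fingers close. It gives the time, the measured TCP pose, the force, the opening and the grip force at its end, in the units of the state.
- env.observe(): the state, without advancing time (a new reading comes with each control period).
- env.snapshot(name): name is "side" or "top"; returns a dict with "color" (420x560x3 uint8, blue, green, red), "camera_matrix" (3x3 intrinsics, pixels), "D" ([k1, k2, p1, p2, k3] as OpenCV has them; the pictures are not rectified), "extrinsics" (4x4, takes a point from camera to world coordinates). Camera axes: x right, y down, z forward; pixel columns grow to the right and rows downward; lengths in mm; the calibration is good to about 2 mm. A picture is of the moment at which its call begins. There is no depth.
- env.sign_off(): hands the job in; it is judged then, once.
The state is a dict: "t": time; "qpos": joint angles; "qvel": joint speeds; "effort": joint torques, N m; "tool_pos": TCP position; "orientation": TCP orientation; "ft_force": force on the tool from outside, world axes, zero at the start; "torque": the same for the moment, N m; "width": opening from 0.0 (shut) to 1.0 (fully open); "grasp_force": force on a finger pad.
Only numpy, scipy, OpenCV 4.12 (cv2) and the standard library are available. Lean on these libraries where they do the work, as an engineer would, in place of code of your own. Each camera call takes 0.05 s, during which the arm holds its last target. There are 200 camera calls.

## Task

Lift the blue dust cover off the mirror mount and stand it, knob up, on the round cork mat. Then pick the mirror mount out of its base plate and hold it up in front of the inspection camera: the mirror square to the lens, the centre of the mirror on the camera's axis 120 mm in front of the lens, and the mount the right way up in the camera's view (its top edge uppermost). Finish while still holding it there, still in the gripper and touching nothing else; do not touch the camera or its stand, and leave the other things on the table where they are.

Things in the scene. Friction and masses are not known exactly. Their poses are not given: they have to be found in the camera images.
- dust_cover: blue opaque upturned cup over the mirror mount: outer diameter 84 mm, inner 76, wall 58 mm tall, plus a black cylindrical knob on top of diameter 22 and height 30 mm (88 mm in all); about 0.12 kg. Origin: centre of the lower rim; z up to the knob. It starts on the base plate, mouth down, hiding the mount; lift it straight up 60 mm before going sideways
- parking_mat: round cork mat, 120 mm in diameter, 3 mm thick, fixed to the table to the left of the base plate. Origin: centre of its underside
- base_plate: square aluminium plate 104 x 104 x 8 mm fixed to the table. Origin: centre of its underside. Four low dark strips, 6 mm high above the plate, keep the mirror mount in place with about 1 to 2 mm of play; lift it straight up at least 10 mm to free it. The mount stands with its axes parallel to the plate's
- mirror_mount: black mirror mount, loose, about 0.12 kg: two upright plates 46 mm wide (x) and 46 high, filling y = 0 to 16 mm; thumb screws behind to y = -22 mm. Grip across the width at y = 8 mm. The round mirror, 26 mm, is on the front, which looks along +y. Origin: underside, y = 0 at the plates' rear, mid-width; z up. Starts on the base plate (underside at 8 mm), front roughly to the right
- mirror_face (a point): centre of the mirror's face: in the mount's frame x 0, y 17.5, z 23 mm; axes as the mount's, +y points out of the mirror
- mount_rear (a point): point behind the mount between its thumb screws: in the mount's frame x 0, y -20, z 23 mm
- camera_stand: stand of the inspection camera, fixed: square dark base 85 mm, upright rod of 19 mm diameter at its centre, carrying the red camera; about 0.29 m tall in all. Origin: centre of the underside. The camera faces along the stand's -x (to the robot's left)
- camera_head: the camera: black lens barrel of 34 mm diameter with a white ring light (48 mm) at the front and a red body 40 mm square at the rear, 98 mm long; it looks 30 degrees below the level. Origin: centre of the lens' front, 220 mm above the table. It looks along its own -x; its z is up in its view
- focus (a point): the point on the camera's axis 120 mm in front of the lens, about 160 mm above the table; axes as the camera head's: +x points back to the lens, z is up in the camera's view
- hex_driver: orange-handled hex driver, 213 mm long, lying at the back, loose; leave alone. Origin: centre of its underside
- tape_roll: roll of black tape, 58 mm across, 19 mm high, lying at the back, loose; leave alone. Origin: centre of its underside
- slide_box: whitish box 35 x 85 x 34 mm, loose, to the left; leave alone. Origin: centre of its underside
- fork_clamp: black slotted table clamp, 62 x 28 x 10 mm, lying at the back right in front of the screen, loose; leave alone. Origin: centre of its underside
Not all that is in view belongs to the job. Several things have the shape of the dust_cover; the one meant has the colours described above.

How it is judged:
By the outcome, as a careful person would: the job done as asked, in the order asked, and still so for the second after the job is handed in, while the arm keeps its last pose, push and grip.
It also fails if it takes over 61 s, if anything falls off the work surface, if the arm or the gripper's body presses on something with over 40 N, if the wrist force passes 120 N, or if a joint passes its speed limit or range.

## Working session

There is one attempt and no reset: what is moved stays moved. The work goes in short steps, Python scripts to look and compute and a shell command to move; the robot and the scene stay as the last step left them, time stands still between calls to the robot, and variables do not carry over. Pictures are saved under pics/ and viewed, at most 10 in all, crops included, and the job is handed in when it is done.

```bash
mkdir -p pics; cat > h.py <<'E'
import numpy as np, cv2
from bench import env
from scipy.spatial.transform import Rotation as R
def snap(n,f=None):
    s=env.snapshot(n)
    if f: cv2.imwrite('pics/'+f,s['color'])
    return s
def ray(s,px):
    u=cv2.undistortPoints(np.array([[px]],float),np.array(s['camera_matrix']),np.array(s['D']))[0,0]
    T=np.array(s['extrinsics']); return T[:3,3],T[:3,:3]@np.array([u[0],u[1],1.])
def onz(s,px,z):
    o,d=ray(s,px); return o+d*(z-o[2])/d[2]
def proj(s,P):
    T=np.linalg.inv(np.array(s['extrinsics']))
    return cv2.projectPoints(np.array(P,float).reshape(-1,3),cv2.Rodrigues(T[:3,:3])[0],T[:3,3],np.array(s['camera_matrix']),np.array(s['D']))[0][:,0]
def tri(pairs):
    A=np.zeros((3,3));b=np.zeros(3)
    for s,p in pairs:
        o,d=ray(s,p);d=d/np.linalg.norm(d);M=np.eye(3)-np.outer(d,d);A+=M;b+=M@o
    return np.linalg.solve(A,b)
E
python3 - <<'E'
from h import *
for n in('top','side'):
    s=snap(n,n+'0.png'); T=np.array(s['extrinsics']);print(n,T[:3,3].round(),T[:3,2].round(2),s['camera_matrix'][0][0],s['D'])
print(env.pinch_z,env.observe())
E
```

```text
top [ 492. -132. 1632.] [ 0.1   0.02 -1.  ] 490.8056758152297 [0.05905008 0.         0.         0.         0.        ]
side [ 506.  865. 1611.] [ 0.06 -0.56 -0.83] 525.4994481462686 [0.03202913 0.         0.         0.         0.        ]
-18.8 {'t': 0.1, 'qpos': array([-1.25358125e+00,  4.91513927e-01,  1.55937659e+00, -1.46357974e-05,
        1.09169820e+00, -1.05594700e-01]), 'qvel': array([ 0.00061545, -0.00085201, -0.00093733, -0.00010037,  0.0014634 ,
       -0.00188649]), 'effort': array([ 2.86634808e-03, -6.13623118e+01, -2.58607739e+01,  6.94320747e-02,
        4.70336457e-02, -3.33154355e-05]), 'tool_pos': array([ 256.40786456, -569.75383041,  214.11518608]), 'orientation': array([ 9.77736257e-01,  2.09836993e-01, -5.90548123e-05, -4.94563205e-04]), 'ft_force': array([0.09387233, 0.2215338 , 0.61821453]), 'torque': array([0.03877743, 0.00648552, 0.00651198]), 'grasp_force': 0.0, 'width': 1.0035762511217077}
```

View pics/top0.png

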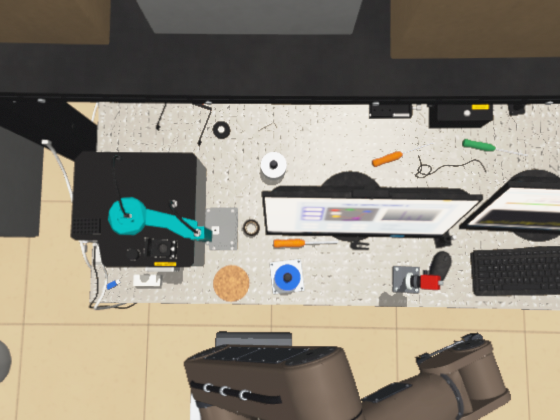

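View pics/side0.png

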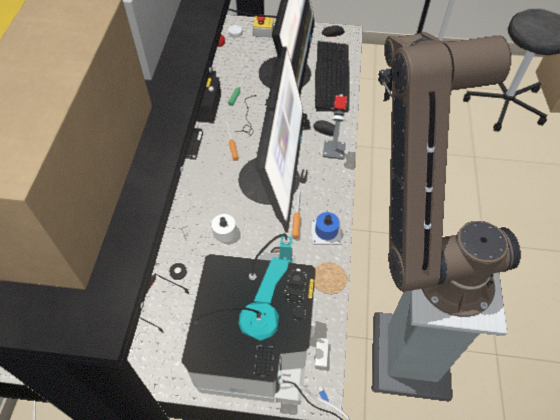

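Candidates with the cup's shape: the white cup with a black knob at top (274,165) / side (224,228), and the blue cup with a black knob at top (288,278) / side (327,226). The blue one stands on the square aluminium plate to the right of the cork mat, so it fits the description. I'll confirm it in an enlarged crop.

```bash
python3 - <<'E'
from h import *
t=cv2.imread('pics/top0.png');s=cv2.imread('pics/side0.png')
a=cv2.resize(t[225:315,205:455],None,fx=3.2,fy=3.2,interpolation=cv2.INTER_CUBIC)
b=cv2.resize(s[80:300,290:370],None,fx=3.5,fy=3.5,interpolation=cv2.INTER_CUBIC)
b1=b[:300];b2=b[455:755]
c=np.zeros((600,800,3),np.uint8);c[:288]=a[:288,:800];c[295:595,:280]=b1;c[295:595,300:580]=b2
cv2.imwrite('pics/crop1.png',c)
T=snap('top');S=snap('side')
def comp(im,lo,hi,roi,k=3):
    x0,y0,x1,y1=roi;h=cv2.cvtColor(im,cv2.COLOR_BGR2HSV)
    m=cv2.inRange(h,lo,hi);z=np.zeros_like(m);z[y0:y1,x0:x1]=m[y0:y1,x0:x1]
    n,l,st,ce=cv2.connectedComponentsWithStats(z);i=1+np.argmax(st[1:,4]);return ce[i],st[i],(l==i)
for nm,lo,hi,rt,rs in [('blue',(100,120,60),(130,255,255),(265,255,310,300),(305,205,350,245)),
 ('mat',(5,70,80),(20,255,255),(205,255,255,305),(305,255,355,300)),
 ('red',(0,150,60),(8,255,255),(410,265,450,300),(325,85,355,115)),
 ]:
    for n,q,r in(('top',T,rt),('side',S,rs)):
        c,st,l=comp(q['color'],lo,hi,r);print(nm,n,c.round(1),st, onz(q,c,3).round(1))
E
```

```text
blue top [287.  277.2] [275 265  25  25 458] [ 448.5 -148.7    3. ]
blue side [326.7 225.9] [316 212  23  27 445] [ 448.7 -171.     3. ]
mat top [230.8 282.9] [ 213  265   36   37 1039] [427.3  36.1   3. ]
mat side [329.4 278. ] [313 263  34  31 824] [424.8  37.1   3. ]
red top [429.4 281.5] [420 274  21  16 273] [ 441.6 -611.9    3. ]
red side [340.  102.2] [334  95  13  15 144] [ 436.8 -806.2    3. ]
```

View pics/crop1.png

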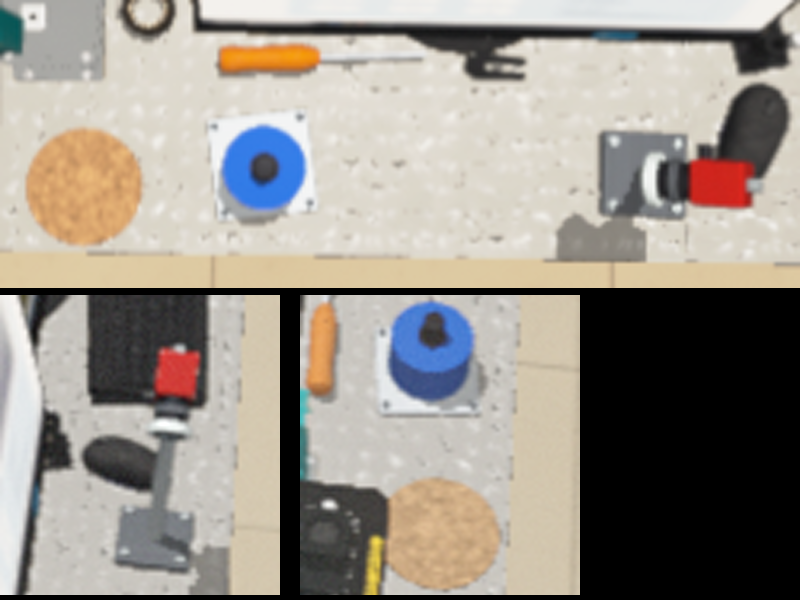

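The crop confirms it: the blue cup has a black knob (top ≈ (287.5,277)), it stands on the pale plate, and the cork mat is at (231,283). The camera's ring is at top ≈ (409,281) and its red body at (429,281), over a dark square base.

```bash
cat > m.py <<'E'
from h import *
def mask(im,lo,hi,roi):
    x0,y0,x1,y1=roi;h=cv2.cvtColor(im,cv2.COLOR_BGR2HSV);m=cv2.inRange(h,lo,hi)
    z=np.zeros_like(m);z[y0:y1,x0:x1]=m[y0:y1,x0:x1]
    n,l,st,ce=cv2.connectedComponentsWithStats(z)
    if n<2: return None,None,None
    i=1+np.argmax(st[1:,4]);return ce[i],st[i],(l==i).astype(np.uint8)
E
python3 - <<'E'
from m import *
T=snap('top');S=snap('side')
for n,q,r in(('top',T,(278,268,298,288)),('side',S,(318,205,338,228))):
    c,st,l=mask(q['color'],(0,0,0),(180,255,75),r);print('knob',n,c,st,onz(q,c,96).round(1))
C=np.array([[209,124],[304,112],[315,205],[219,219]])/3.2+[205,225]
P=np.array([onz(T,c,8) for c in C]);print(P.round(1),P.mean(0).round(1),[np.linalg.norm(P[i]-P[i-1]).round(1) for i in range(4)])
for i in range(4):
    d=P[i]-P[i-1];print(np.degrees(np.arctan2(d[1],d[0])).round(2))
B=np.array([[600,132],[686,134],[685,218],[599,212]])/3.2+[205,225]
P=np.array([onz(T,c,10) for c in B]);print('camT',P.round(1),P.mean(0).round(1))
D=np.array([[123,508],[193,510],[187,570],[117,564]],float);D=(D-[0,295])/3.5+[290,80]
P=np.array([onz(S,c,10) for c in D]);print('camS',P.round(1),P.mean(0).round(1))
for i in range(4):
    d=P[i]-P[i-1];print(np.degrees(np.arctan2(d[1],d[0])).round(2))
w=[mask(T['color'],(0,0,170),(180,60,255),(403,273,416,290)),mask(S['color'],(0,0,170),(180,60,255),(331,112,345,122))]
print('ring',w[0][:2],w[1][:2],tri([(T,w[0][0]),(S,w[1][0])]).round(1))
r=[mask(T['color'],(0,150,60),(8,255,255),(410,265,450,300)),mask(S['color'],(0,150,60),(8,255,255),(325,85,355,115))]
print('red',r[0][:2],r[1][:2],tri([(T,r[0][0]),(S,r[1][0])]).round(1))
cv2.imwrite('pics/d.png',0*r[0][2])
E
```

```text
knob top [286.72413793 277.86206897] [284 274   7   7  29] [ 448.8 -147.    96. ]
knob side [327.58333333 220.08333333] [325 216   6   8  36] [ 450.8 -135.2   96. ]
[[ 491.7  -93.4    8. ]
 [ 505.2 -190.9    8. ]
 [ 410.8 -202.8    8. ]
 [ 395.3 -104.9    8. ]] [ 450.7 -148.     8. ] [np.float64(97.1), np.float64(98.5), np.float64(95.1), np.float64(99.1)]
6.82
-82.1
-172.84
99.0
camT [[ 489.1 -492.3   10. ]
 [ 488.5 -578.7   10. ]
 [ 404.1 -576.    10. ]
 [ 408.5 -490.1   10. ]] [ 447.6 -534.2   10. ]
camS [[ 484.3 -572.3   10. ]
 [ 403.9 -579.4   10. ]
 [ 405.9 -488.9   10. ]
 [ 484.9 -487.7   10. ]] [ 444.7 -532.1   10. ]
-90.4
-174.93
88.71
0.86
ring (array([408.14285714, 280.        ]), array([406, 273,   7,  17,  70], dtype=int32)) (array([336.      , 116.765625]), array([331, 112,  14,  10,  64], dtype=int32)) [ 454.7 -483.4  241.6]
red (array([429.45421245, 281.53846154]), array([420, 274,  21,  16, 273], dtype=int32)) (array([340.10714286, 102.14285714]), array([334,  95,  13,  15, 140], dtype=int32)) [ 448.8 -535.1  264.2]
```

```bash
python3 - <<'E'
from h import *
t=cv2.imread('pics/top0.png');s=cv2.imread('pics/side0.png')
a=cv2.resize(t[268:298,392:447],None,fx=10,fy=10,interpolation=cv2.INTER_NEAREST)
b=cv2.resize(s[90:150,322:347],None,fx=10,fy=10,interpolation=cv2.INTER_NEAREST)
c=np.zeros((600,800,3),np.uint8);c[:300,:550]=a;c[:600,550:800]=b
cv2.imwrite('pics/crop2.png',c)
E
```

```text
(no output)
```

View pics/crop2.png

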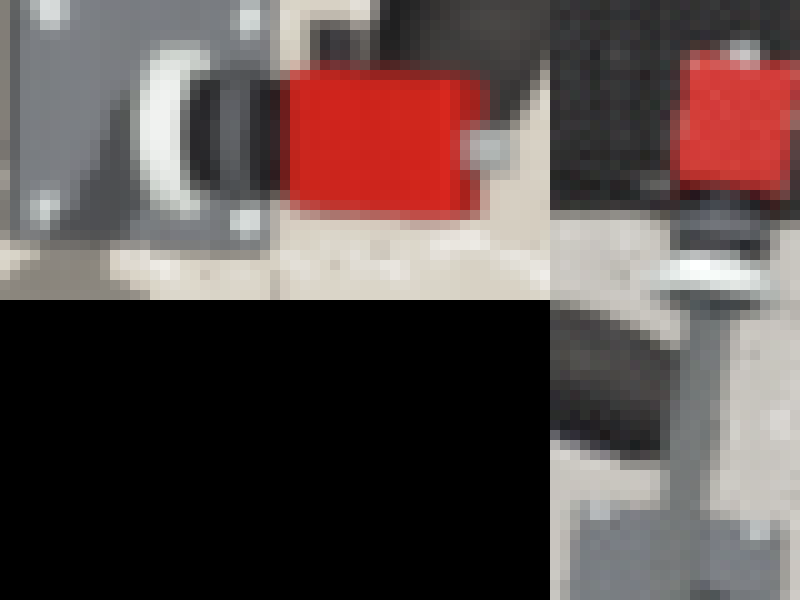

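```bash
python3 - <<'E'
from m import *
T=snap('top');S=snap('side')
print('ring top edge',onz(T,(405.3,280.8),240.8).round(1))
for p in((411.5,272.8),(411.5,289.3)):print('tip',onz(T,p,220).round(1))
for p in((332.2,118),(344.6,118)):print('tipS',onz(S,p,220).round(1))
for p,z in(((420.6,274.8),267),((420.6,288.8),267),((437.5,275.7),286),((437.5,289.5),286)):print('red',onz(T,p,z).round(1))
for p,z in(((336.2,95.3),286),((346.3,96.3),286),((334.5,107.8),267),((344.5,109),267)):print('redS',onz(S,p,z).round(1))
# predicted
for yaw in(0,3):
  a=np.radians(yaw);Rm=R.from_euler('z',90+180+yaw,degrees=True).as_matrix() # local x -> points to -y
  X=Rm@[np.cos(np.pi/6),0,np.sin(np.pi/6)];Y=Rm@[0,1,0];Z=np.cross(X,Y)
  L=np.array([447.,-472,220])
  P=[L+24*Z,L+24*Y,L-24*Y,L+60*X+20*Z+20*Y,L+60*X+20*Z-20*Y,L+98*X+20*Z+20*Y,L+98*X+20*Z-20*Y]
  print(yaw,X.round(2),Y.round(2),Z.round(2));print(proj(T,P).round(1).tolist());print(proj(S,P).round(1).tolist())
E
```

```text
ring top edge [ 449.8 -475.8  240.8]
tip [ 471.9 -498.6  220. ]
tip [ 425.7 -497.7  220. ]
tipS [ 469.8 -496.8  220. ]
tipS [ 425.1 -502.4  220. ]
red [ 467.5 -510.8  267. ]
red [ 429.7 -510.1  267. ]
red [ 466.2 -550.3  286. ]
red [ 429.6 -549.4  286. ]
redS [ 464.7 -544.9  286. ]
redS [ 428.6 -544.4  286. ]
redS [ 466.2 -501.4  267. ]
redS [ 430.6 -500.   267. ]
0 [-0.   -0.87  0.5 ] [ 1. -0.  0.] [0.   0.5  0.87]
[[399.6, 281.7], [402.0, 273.0], [402.3, 290.1], [421.8, 275.0], [422.1, 289.8], [436.2, 275.4], [436.6, 290.5]]
[[338.5, 122.0], [331.4, 123.0], [344.7, 124.2], [334.5, 105.2], [345.7, 106.2], [335.6, 94.8], [346.8, 95.8]]
3 [ 0.05 -0.86  0.5 ] [1.   0.05 0.  ] [-0.03  0.5   0.87]
[[399.6, 281.9], [401.5, 273.0], [402.7, 290.1], [421.4, 274.2], [422.5, 289.0], [435.8, 273.9], [436.9, 289.0]]
[[338.6, 122.0], [331.4, 123.2], [344.8, 123.9], [333.9, 105.4], [345.1, 106.0], [334.5, 94.9], [345.7, 95.5]]
```

Ring front edge at top (405,281), ring tips at side (332..344.6,118), and the red body agrees in both views. Next I'll check the clearances (screen, lamp, printer) and the first move.

```bash
cat > plan.py <<'E'
from h import *
def dn(ang): # tool down, tool y at heading ang(deg)
    a=np.radians(ang);y=np.array([np.cos(a),np.sin(a),0]);z=np.array([0,0,-1.]);return R.from_matrix(np.c_[np.cross(y,z),y,z])
def to(p,Rt,off=None):
    """total move in the tool's axes (slide units of 40, rot units of 5 deg), slide in START axes"""
    o=env.observe();R0=R.from_quat(o['orientation'])
    s=R0.inv().apply(np.array(p)-o['tool_pos'])/40;r=np.degrees((R0.inv()*Rt).as_rotvec())/5
    print('t',round(o['t'],2),'pos',o['tool_pos'].round(1),'F',o['ft_force'].round(1),'slide',s.round(3),'rot',r.round(3),'w',round(o['width'],3),'g',round(o['grasp_force'],1),'q',o['qpos'].round(2))
E
python3 - <<'E'
from plan import *
T=snap('top');S=snap('side')
print('screen BL',tri([(T,(264,236)),(S,(287,222))]).round(), 'lamp end',tri([(T,(210,237)),(S,(286,238))]).round())
print('printer corner',tri([(T,(205,265)),(S,(314,268))]).round())
print('screen row236 z100',onz(T,(330,236),100).round(),'ring',tri([(T,(405.3,280.8)),(S,(338.2,119))]).round(1))
to([449,-147,214],dn(7.7))
E
```

```text
screen BL [580. -76. 148.] lamp end [569.  67. 284.]
printer corner [484.  96. 172.]
screen row236 z100 [ 580. -280.  100.] ring [ 449.2 -476.3  238.7]
t 0.5 pos [ 256.4 -570.   214.6] F [-0.4 -0.3 -0.3] slide [ 8.729 -7.668  0.015] rot [ 0.0000e+00  1.0000e-03 -1.4695e+01] w 1.001 g 0.0 q [-1.25  0.49  1.56 -0.    1.09 -0.11]
```

```bash
r='x'; python3 -m pendant '[{"rot":[0,0,0],"slide":[0.6,-0.5,-0.3],"claw":1},{"rot":[0,0,0],"slide":[0.7,-0.6,-0.3],"claw":0.7},{"rot":[0,0,0],"slide":[0.7,-0.6,0],"claw":0.5},{"rot":[0,0,0],"slide":[0.7,-0.6,0],"claw":0.5},{"rot":[0,0,0],"slide":[0.7,-0.6,0],"claw":0.5},{"rot":[0,0,0],"slide":[0.7,-0.6,0],"claw":0.5},{"rot":[0,0,0],"slide":[0.7,-0.6,0],"claw":0.5},{"rot":[0,0,0],"slide":[0.7,-0.6,0],"claw":0.5},{"rot":[0,0,0],"slide":[0.7,-0.6,0],"claw":0.5},{"rot":[0,0,0],"slide":[0.7,-0.6,0],"claw":0.5}]' 20
python3 -m pendant '[{"rot":[0,0,-1],"slide":[0,0,0],"claw":0.5},{"rot":[0,0,-1],"slide":[0,0,0],"claw":0.5},{"rot":[0,0,-1],"slide":[0,0,0],"claw":0.5},{"rot":[0,0,-1],"slide":[0,0,0],"claw":0.5},{"rot":[0,0,-1],"slide":[0,0,0],"claw":0.5},{"rot":[0,0,-1],"slide":[0,0,0],"claw":0.5},{"rot":[0,0,-1],"slide":[0,0,0],"claw":0.5},{"rot":[0,0,-1],"slide":[0,0,0],"claw":0.5},{"rot":[0,0,-1],"slide":[0,0,0],"claw":0.5},{"rot":[0,0,-1],"slide":[0,0,0],"claw":0.5}]'
python3 -c "
from plan import *
to([449,-147,214],dn(7.7))"
```

```text
t: 1.33
tool_pos: [411.7, -239.8, 238.9]
orientation: [0.978, 0.21, 0.0, 0.0]
ft_force: [0.4, 0.0, 0.4]
width: 0.503
grasp_force: 0.0
t: 2.17
tool_pos: [411.3, -241.5, 238.7]
orientation: [0.796, 0.605, 0.0, 0.0]
ft_force: [0.1, -0.4, -0.0]
width: 0.504
grasp_force: 0.0
t 2.17 pos [ 411.3 -241.5  238.7] F [ 0.1 -0.4 -0. ] slide [2.529 0.274 0.618] rot [ 3.000e-03  2.000e-03 -4.646e+00] w 0.504 g 0.0 q [-0.67  0.25  1.88 -0.    1.01 -0.4 ]
```

```bash
python3 -m pendant '[{"rot":[0,0,-1],"slide":[0,0,0],"claw":0.5},{"rot":[0,0,-1],"slide":[0,0,0],"claw":0.5},{"rot":[0,0,-1],"slide":[0,0,0],"claw":0.5},{"rot":[0,0,-1],"slide":[0,0,0],"claw":0.5},{"rot":[0,0,-0.65],"slide":[0,0,0],"claw":0.5}]'
python3 -c "
from plan import *
to([449,-147,150],dn(7.7))"
```

```text
t: 2.58
tool_pos: [411.4, -241.5, 238.7]
orientation: [0.658, 0.753, -0.0, 0.0]
ft_force: [0.1, 0.4, -0.4]
width: 0.497
grasp_force: 0.0
t 2.58 pos [ 411.4 -241.5  238.7] F [ 0.1  0.4 -0.4] slide [2.215 1.251 2.218] rot [0.002 0.003 0.009] w 0.497 g 0.0 q [-0.67  0.25  1.88 -0.    1.01 -0.8 ]
```

```bash
python3 -m pendant '[{"rot":[0,0,0],"slide":[0.7,0.4,0],"claw":0.5},{"rot":[0,0,0],"slide":[0.8,0.4,0.2],"claw":0.5},{"rot":[0,0,0],"slide":[0.7,0.45,0.5],"claw":0.5},{"rot":[0,0,0],"slide":[0,0,0.8],"claw":0.5},{"rot":[0,0,0],"slide":[0,0,0.7],"claw":0.5},{"rot":[0,0,0],"slide":[0,0,0.2],"claw":0.5},{"rot":[0,0,0],"slide":[0,0,0],"claw":0.5}]'
python3 - <<'E'
from plan import *
T=snap('top');S=snap('side')
a=cv2.resize(T['color'][230:310,240:340],None,fx=4,fy=4,interpolation=cv2.INTER_CUBIC)
b=cv2.resize(S['color'][170:250,280:380],None,fx=4,fy=4,interpolation=cv2.INTER_CUBIC)
cv2.imwrite('pics/c3.png',np.hstack([a,b]))
to([449,-147,70],dn(7.7))
E
```

```text
t: 3.17
tool_pos: [448.8, -147.4, 141.3]
orientation: [0.659, 0.752, -0.0, -0.002]
ft_force: [1.2, -0.3, 0.2]
width: 0.501
grasp_force: 0.0
t 3.27 pos [ 449.8 -148.2  143.5] F [0.9 0.1 1. ] slide [ 0.034 -0.018  1.838] rot [ 0.006  0.005 -0.051] w 0.499 g 0.0 q [-0.46  0.38  2.   -0.    0.76 -0.59]
```

View pics/c3.png

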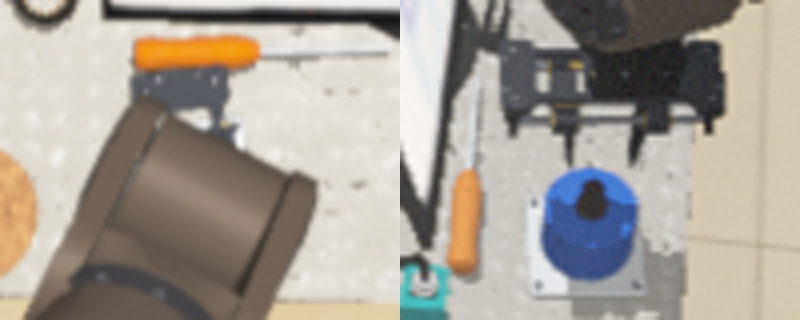

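The side view shows the open fingers centred above the knob (590,200 in the crop), with the screen clear. I'll go down and grip.

```bash
python3 -m pendant '[{"rot":[0,0,0],"slide":[0,0,0.5],"claw":0.5},{"rot":[0,0,0],"slide":[0,0,0.5],"claw":0.5},{"rot":[0,0,0],"slide":[0,0,0.5],"claw":0.5},{"rot":[0,0,0],"slide":[0,0,0.3],"claw":0.5},{"rot":[0,0,0],"slide":[0,0,0],"claw":0.5},{"rot":[0,0,0],"slide":[0,0,0],"claw":0.1},{"rot":[0,0,0],"slide":[0,0,0],"claw":0.1},{"rot":[0,0,0],"slide":[0,0,0],"claw":0.1},{"rot":[0,0,0],"slide":[0,0,0],"claw":0.1},{"rot":[0,0,0],"slide":[0,0,0],"claw":0.1}]' 25
python3 -m pendant '[{"rot":[0,0,0],"slide":[0,0,0],"claw":0.1},{"rot":[0,0,0],"slide":[0,0,-0.2],"claw":0.1},{"rot":[0,0,0],"slide":[0,0,-0.4],"claw":0.1},{"rot":[0,0,0],"slide":[0,0,-0.6],"claw":0.1},{"rot":[0,0,0],"slide":[0,0,-0.6],"claw":0.1},{"rot":[0,0,0],"slide":[0,0,-0.2],"claw":0.1},{"rot":[0,0,0],"slide":[0,0,0],"claw":0.1}]'
python3 -c "
from plan import *
to([427,36,150],dn(7.7))"
```

```text
t: 4.1
tool_pos: [449.8, -147.9, 71.4]
orientation: [0.66, 0.752, 0.0, 0.001]
ft_force: [2.1, 0.3, 3.8]
width: 0.224
grasp_force: 25.0
t: 4.68
tool_pos: [450.1, -148.0, 152.4]
orientation: [0.659, 0.752, 0.0, 0.002]
ft_force: [0.1, -0.5, -1.1]
width: 0.226
grasp_force: 25.0
t 4.68 pos [ 450.1 -148.   152.4] F [ 0.1 -0.5 -1.1] slide [4.636 0.027 0.05 ] rot [ 0.034  0.024 -0.045] w 0.226 g 25.0 q [-0.46  0.36  1.99 -0.    0.78 -0.59]
```

```bash
python3 -m pendant '[{"rot":[0,0,0],"slide":[0.4,0,0],"claw":0.1},{"rot":[0,0,0],"slide":[0.7,0,0],"claw":0.1},{"rot":[0,0,0],"slide":[0.8,0,0],"claw":0.1},{"rot":[0,0,0],"slide":[0.8,0,0],"claw":0.1},{"rot":[0,0,0],"slide":[0.8,0,0],"claw":0.1},{"rot":[0,0,0],"slide":[0.7,0,0],"claw":0.1},{"rot":[0,0,0],"slide":[0.4,0,0],"claw":0.1},{"rot":[0,0,0],"slide":[0,0,0],"claw":0.1},{"rot":[0,0,0],"slide":[0,0,0],"claw":0.1}]'
python3 - <<'E'
from m import *
from plan import to,dn
S=snap('side')
c,st,l=mask(S['color'],(100,120,60),(130,255,255),(290,200,370,300))
print(c,st); P=[]
o=env.observe()['tool_pos']
for y in(0,):
  a=np.arange(0,6.3,.1);ce=o+[0,0,-63.4]
  for h in(0,58):P.append(np.c_[ce[0]+42*np.cos(a),ce[1]+42*np.sin(a),0*a+ce[2]+h])
q=proj(S,np.vstack(P));print('expect box',q.min(0),q.max(0))
to([427,36,66.9],dn(7.7))
E
```

```text
t: 5.43
tool_pos: [425.0, 35.3, 149.7]
orientation: [0.659, 0.752, -0.001, -0.001]
ft_force: [0.5, 0.2, -0.8]
width: 0.227
grasp_force: 25.0
[332.06807512 264.29342723] [321 250  25  27 426]
expect box [318.64995788 245.60816305] [346.36138121 277.24686019]
t 5.48 pos [425.3  34.6 149.8] F [ 0.1  0.3 -2. ] slide [0.029 0.05  2.073] rot [-0.014 -0.001 -0.035] w 0.223 g 25.0 q [-0.07  0.31  2.1  -0.    0.74 -0.2 ]
```

```bash
python3 -m pendant '[{"rot":[0,0,0],"slide":[0.03,0.05,0.4],"claw":0.1},{"rot":[0,0,0],"slide":[0,0,0.5],"claw":0.1},{"rot":[0,0,0],"slide":[0,0,0.5],"claw":0.1},{"rot":[0,0,0],"slide":[0,0,0.35],"claw":0.1},{"rot":[0,0,0],"slide":[0,0,0.2],"claw":0.1},{"rot":[0,0,0],"slide":[0,0,0.06],"claw":0.1},{"rot":[0,0,0],"slide":[0,0,0.06],"claw":0.1},{"rot":[0,0,0],"slide":[0,0,0],"claw":0.1},{"rot":[0,0,0],"slide":[0,0,0],"claw":0.1}]'
```

```text
t: 6.23
tool_pos: [427.6, 35.9, 68.3]
orientation: [0.66, 0.752, 0.0, 0.0]
ft_force: [0.4, 0.6, -1.1]
width: 0.225
grasp_force: 25.0
```

```bash
python3 -m pendant '[{"rot":[0,0,0],"slide":[0,0,0.03],"claw":0.1},{"rot":[0,0,0],"slide":[0,0,0.02],"claw":0.1},{"rot":[0,0,0],"slide":[0,0,0],"claw":0.1},{"rot":[0,0,0],"slide":[0,0,0],"claw":0.1}]'
```

```text
t: 6.57
tool_pos: [427.8, 36.2, 66.3]
orientation: [0.659, 0.752, 0.0, 0.001]
ft_force: [-0.1, 0.5, 5.8]
width: 0.228
grasp_force: 25.0
```

In contact (5.8 N up). Releasing, rising, and clearing the view.

```bash
python3 -m pendant '[{"rot":[0,0,0],"slide":[0,0,-0.01],"claw":0.3},{"rot":[0,0,0],"slide":[0,0,0],"claw":0.5},{"rot":[0,0,0],"slide":[0,0,0],"claw":0.5},{"rot":[0,0,0],"slide":[0,0,0],"claw":0.5},{"rot":[0,0,0],"slide":[0,0,-0.4],"claw":0.5},{"rot":[0,0,0],"slide":[0,0,-0.7],"claw":0.5},{"rot":[0,0,0],"slide":[0,0,-0.8],"claw":0.7},{"rot":[0,0,0],"slide":[0,0,-0.8],"claw":0.7},{"rot":[0,0,0],"slide":[0,0,-0.4],"claw":0.7},{"rot":[0,0,0],"slide":[0,0,0],"claw":0.7}]'
python3 - <<'E'
from plan import *
T=snap('top');S=snap('side')
cv2.imwrite('pics/t4.png',T['color']);cv2.imwrite('pics/s4.png',S['color'])
a=cv2.resize(T['color'][255:300,265:310],None,fx=8,fy=8,interpolation=cv2.INTER_CUBIC)
b=cv2.resize(S['color'][205:250,305:350],None,fx=8,fy=8,interpolation=cv2.INTER_CUBIC)
c=cv2.resize(S['color'][215:305,290:380],None,fx=2.5,fy=2.5)
im=np.zeros((590,720,3),np.uint8);im[:360]=np.hstack([a,b]);im[362:587,:225]=c
cv2.imwrite('pics/c4.png',im)
to([427,36,66.9],dn(7.7))
E
```

```text
t: 7.4
tool_pos: [428.5, 36.1, 193.2]
orientation: [0.659, 0.752, 0.002, 0.002]
ft_force: [-0.5, 0.1, -0.4]
width: 0.687
grasp_force: 0.0
t 7.5 pos [427.3  36.1 190.2] F [-0.8 -0.3 -0.7] slide [-2.000e-03 -9.000e-03  3.082e+00] rot [ 0.01   0.003 -0.045] w 0.698 g 0.0 q [-0.07  0.25  2.05 -0.    0.85 -0.2 ]
```

View pics/c4.png

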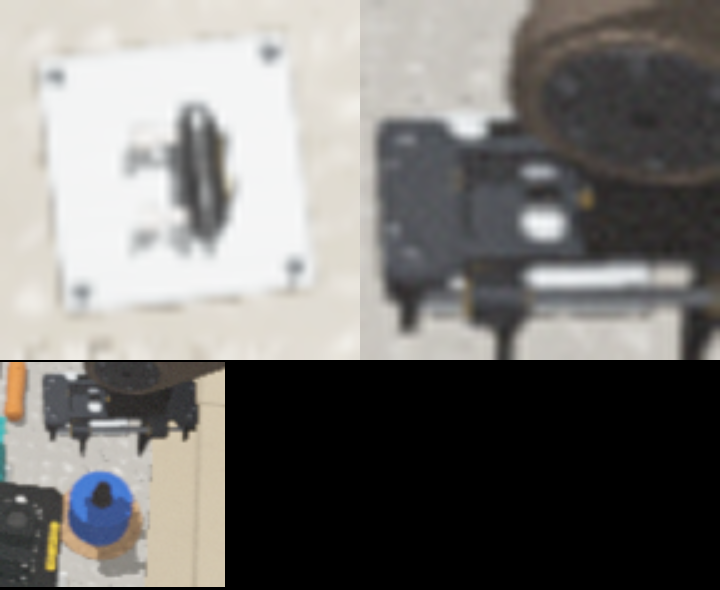

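The cover stands on the mat (side crop 100,515). The bare mount shows in the top crop: plates from about (195,103) to (212,240), thumb screws to the left, and mirror to the right, as described. Measuring it now.

```bash
python3 - <<'E'
from m import *
from plan import to,dn
T=snap('top');g=T['color'].max(2).astype(float)
# plate corners (bright) via mask
im=cv2.resize(g[255:300,265:310].astype(np.float32),None,fx=8,fy=8,interpolation=cv2.INTER_CUBIC)
m=(im<130).astype(np.uint8);m[:95]=0;m[250:]=0;m[:,:172]=0;m[:,245:]=0
n,l,st,ce=cv2.connectedComponentsWithStats(m);i=1+np.argmax(st[1:,4]);c=cv2.findContours((l==i).astype(np.uint8),0,2)[0][0]
r=cv2.minAreaRect(c);b=cv2.boxPoints(r)
f=lambda p:(np.array(p)+.5)/8-.5+[265,255]
print('mount',r,[onz(T,f(p),54).round(1).tolist() for p in b],onz(T,f(r[0]),54).round(1))
C=np.array([[38,60],[288,36],[313,277],[65,308]])
P=np.array([onz(T,f(p),8) for p in C]);print(P.round(1),P.mean(0).round(1))
for k in range(4):
    d=P[k]-P[k-1];print(np.linalg.norm(d).round(1),np.degrees(np.arctan2(d[1],d[0])).round(2))
H=np.array([[55,76],[270,52],[295,267],[82,293]])
P=np.array([onz(T,f(p),8) for p in H]);print('holes',P.mean(0).round(1))
for k in range(4):
    d=P[k]-P[k-1];print(np.linalg.norm(d).round(1),np.degrees(np.arctan2(d[1],d[0])).round(2))
to([450,-148,150],dn(7))
E
```

```text
mount ((199.00631713867188, 175.89219665527344), (123.64944458007812, 51.38447570800781), 83.8844985961914) [[474.9, -143.0, 54.0], [477.4, -163.3, 54.0], [428.9, -169.0, 54.0], [426.5, -148.7, 54.0]] [ 451.9 -156.    54. ]
[[ 497.1  -90.     8. ]
 [ 508.3 -192.8    8. ]
 [ 410.4 -203.6    8. ]
 [ 396.5 -102.4    8. ]] [ 453.1 -147.2    8. ]
101.4 7.04
103.4 -83.81
98.5 -173.67
102.2 97.85
holes [ 452.3 -147.     8. ]
88.9 7.89
89.0 -82.93
88.0 -172.93
87.8 97.68
t 7.55 pos [426.9  36.1 189.5] F [-0.2  0.2 -0.2] slide [-4.64  -0.026  0.987] rot [-0.009 -0.001  0.094] w 0.696 g 0.0 q [-0.07  0.25  2.05 -0.    0.85 -0.2 ]
```

```bash
python3 -m pendant '[{"rot":[0,0,0.06],"slide":[-0.5,0,0],"claw":0.75},{"rot":[0,0,0],"slide":[-0.8,0,0],"claw":0.75},{"rot":[0,0,0],"slide":[-0.8,0,0],"claw":0.75},{"rot":[0,0,0],"slide":[-0.8,0,0.2],"claw":0.75},{"rot":[0,0,0],"slide":[-0.8,0,0.4],"claw":0.75},{"rot":[0,0,0],"slide":[-0.7,0,0.5],"claw":0.75},{"rot":[0,0,0],"slide":[-0.4,0,0.5],"claw":0.75},{"rot":[0,0,0],"slide":[0,0,0.4],"claw":0.75},{"rot":[0,0,0],"slide":[0,0,0],"claw":0.75},{"rot":[0,0,0],"slide":[0,0,0],"claw":0.75}]'
python3 - <<'E'
from plan import *
to([451.9,-155.7,20],dn(7.4))
S=snap('side')
cv2.imwrite('pics/c5.png',cv2.resize(S['color'][180:260,290:370],None,fx=6,fy=6,interpolation=cv2.INTER_CUBIC))
E
```

```text
t: 8.38
tool_pos: [450.5, -154.0, 108.8]
orientation: [0.662, 0.75, -0.001, -0.002]
ft_force: [0.5, 0.3, 0.9]
width: 0.748
grasp_force: 0.0
t 8.38 pos [ 450.5 -154.   108.8] F [0.5 0.3 0.9] slide [-0.052  0.036  2.22 ] rot [-0.038 -0.026 -0.05 ] w 0.748 g 0.0 q [-0.47  0.44  2.03 -0.    0.68 -0.59]
```

View pics/c5.png

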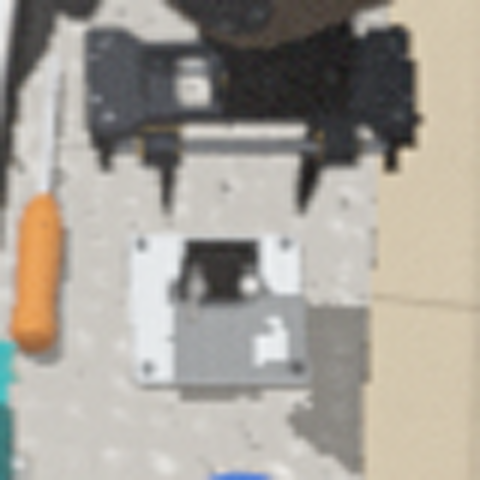

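The side crop shows the open fingers (165 and 305) straddling the mount (220,270), with its thumb screws facing us. Going down to grip.

```bash
python3 -m pendant '[{"rot":[0,0,0],"slide":[-0.05,0.04,0.5],"claw":0.75},{"rot":[0,0,0],"slide":[0,0,0.6],"claw":0.75},{"rot":[0,0,0],"slide":[0,0,0.6],"claw":0.75},{"rot":[0,0,0],"slide":[0,0,0.35],"claw":0.75},{"rot":[0,0,0],"slide":[0,0,0.15],"claw":0.75},{"rot":[0,0,0],"slide":[0,0,0],"claw":0.75},{"rot":[0,0,0],"slide":[0,0,0],"claw":0.4},{"rot":[0,0,0],"slide":[0,0,0],"claw":0.35},{"rot":[0,0,0],"slide":[0,0,0],"claw":0.35},{"rot":[0,0,0],"slide":[0,0,0],"claw":0.35}]' 30
python3 -m pendant '[{"rot":[0,0,0],"slide":[0,0,0],"claw":0.35},{"rot":[0,0,0],"slide":[0,0,0],"claw":0.35},{"rot":[0,0,0],"slide":[0,0,0],"claw":0.35}]'
python3 -c "
from plan import *
to([451.9,-155.7,20],dn(7.4))"
```

```text
t: 9.27
tool_pos: [453.7, -156.3, 23.1]
orientation: [0.661, 0.75, 0.0, 0.001]
ft_force: [0.2, 0.1, 0.4]
width: 0.529
grasp_force: 0.0
t: 9.52
tool_pos: [453.5, -156.3, 22.9]
orientation: [0.662, 0.75, 0.0, 0.001]
ft_force: [0.1, 0.5, 7.5]
width: 0.48
grasp_force: 30.0
t 9.52 pos [ 453.5 -156.3   22.9] F [0.1 0.5 7.5] slide [ 0.019 -0.038  0.072] rot [ 0.01   0.007 -0.046] w 0.48 g 30.0 q [-0.47  0.6   2.08 -0.    0.46 -0.59]
```

```bash
python3 -m pendant '[{"rot":[0,0,0],"slide":[0,0,-0.1],"claw":0.35},{"rot":[0,0,0],"slide":[0,0,-0.3],"claw":0.35},{"rot":[0,0,0],"slide":[0,0,-0.5],"claw":0.35},{"rot":[0,0,0],"slide":[0,0,-0.7],"claw":0.35},{"rot":[0,0,0],"slide":[0,0,-0.8],"claw":0.35},{"rot":[0,0,0],"slide":[0,0,-0.8],"claw":0.35},{"rot":[0,0,0],"slide":[0,0,-0.5],"claw":0.35},{"rot":[0,0,0],"slide":[0,0,0],"claw":0.35}]'
python3 - <<'E'
from m import *
from plan import to
T=cv2.imread('pics/top0.png');t=snap('top');S=cv2.imread('pics/side0.png');s=snap('side')
def sub(im,p,r=2):
    x,y=np.round(p).astype(int);w=im[y-r:y+r+1,x-r:x+r+1].min(2).astype(float);w=np.clip(w-np.median(w)-15,0,None)
    yy,xx=np.mgrid[-r:r+1,-r:r+1];return np.array([x+(w*xx).sum()/w.sum(),y+(w*yy).sum()/w.sum()])
C=np.array([[48,10],[247,17],[245,222],[43,208]])/10-.5+[392,268]
for z in(10,):
    P=np.array([onz(t,sub(T,c),z) for c in C]);print(P.round(1),P.mean(0).round(1))
    for k in range(4):
        d=P[k]-P[k-1];print(np.linalg.norm(d).round(1),np.degrees(np.arctan2(d[1],d[0])).round(2))
Rt=lambda yaw:R.from_euler('z',yaw,degrees=True)*R.from_matrix(np.c_[[0,.8660254,-.5],[1,0,0],[0,-.5,-.8660254]])
F=np.array([448.3,-486+103.9,160])
for yaw in(0,-1.5):
    tcp=F-Rt(yaw).apply([-8.9,0,-8.1]);print(yaw,tcp.round(1));to(tcp,Rt(yaw))
E
```

```text
t: 10.18
tool_pos: [454.5, -156.7, 174.2]
orientation: [0.661, 0.75, 0.001, 0.003]
ft_force: [0.4, 0.4, -1.0]
width: 0.481
grasp_force: 30.0
[[ 481.7 -505.2   10. ]
 [ 480.4 -569.2   10. ]
 [ 415.1 -566.8   10. ]
 [ 418.5 -502.6   10. ]] [ 448.9 -536.    10. ]
63.3 -2.33
64.0 -91.19
65.3 177.97
64.3 86.99
0 [ 448.3 -378.4  148.5]
t 10.28 pos [ 453.2 -156.1  170.5] F [ 0.1  0.4 -2. ] slide [-5.5   -0.816  0.553] rot [ 0.388 -5.984  1.399] w 0.481 g 30.0 q [-0.47  0.34  1.96 -0.    0.84 -0.59]
-1.5 [ 448.4 -378.4  148.5]
t 10.28 pos [ 453.2 -156.1  170.5] F [ 0.1  0.4 -2. ] slide [-5.5   -0.813  0.553] rot [ 0.466 -5.98   1.692] w 0.481 g 30.0 q [-0.47  0.34  1.96 -0.    0.84 -0.59]
```

```bash
python3 -m pendant '[{"rot":[0,0,0],"slide":[-0.4,-0.05,0],"claw":0.35},{"rot":[0,0,0],"slide":[-0.6,-0.1,0],"claw":0.35},{"rot":[0,0,0],"slide":[-0.7,-0.1,0],"claw":0.35},{"rot":[0,0,0],"slide":[-0.7,-0.1,0],"claw":0.35},{"rot":[0,0,0],"slide":[-0.7,-0.1,0],"claw":0.35},{"rot":[0,0,0],"slide":[-0.7,-0.1,0],"claw":0.35},{"rot":[0,0,0],"slide":[-0.5,-0.1,0],"claw":0.35},{"rot":[0,0,0],"slide":[-0.2,0,0],"claw":0.35},{"rot":[0,0,0],"slide":[0,0,0],"claw":0.35}]'
python3 -m pendant '[{"rot":[0.05,-0.6,0.2],"slide":[0,0,0],"claw":0.35},{"rot":[0.05,-0.8,0.2],"slide":[0,0,0],"claw":0.35},{"rot":[0.06,-0.8,0.2],"slide":[0,0,0],"claw":0.35},{"rot":[0.06,-0.8,0.25],"slide":[0,0,0],"claw":0.35},{"rot":[0.06,-0.8,0.25],"slide":[0,0,0],"claw":0.35},{"rot":[0.06,-0.8,0.25],"slide":[0,0,0],"claw":0.35},{"rot":[0.06,-0.8,0.2],"slide":[0,0,0],"claw":0.35},{"rot":[0.06,-0.6,0.15],"slide":[0,0,0],"claw":0.35},{"rot":[0,0,0],"slide":[0,0,0],"claw":0.35},{"rot":[0,0,0],"slide":[0,0,0],"claw":0.35}]'
cat >> plan.py <<'E'
YAW=-1.8
Rt=R.from_euler('z',YAW,degrees=True)*R.from_matrix(np.c_[[0,.8660254,-.5],[1,0,0],[0,-.5,-.8660254]])
def fin(lens=(449.3,-486,220),mir=(-8.9,0,-8.1)):
    F=np.array(lens)+120*(R.from_euler('z',YAW,degrees=True).apply([0,.8660254,-.5]))
    print('focus',F.round(1)); to(F-Rt.apply(mir),Rt); return F
E
python3 -c "
from plan import *
fin()"
```

```text
t: 11.03
tool_pos: [449.4, -339.0, 168.4]
orientation: [0.662, 0.749, 0.0, -0.001]
ft_force: [0.0, 0.1, -2.6]
width: 0.478
grasp_force: 30.0
t: 11.87
tool_pos: [450.1, -336.3, 169.4]
orientation: [0.691, 0.675, -0.185, 0.179]
ft_force: [-0.6, 0.6, -0.5]
width: 0.479
grasp_force: 30.0
focus [ 452.6 -382.1  160. ]
t 11.87 pos [ 450.1 -336.3  169.4] F [-0.6  0.6 -0.5] slide [-0.653  0.092  0.977] rot [ 0.017 -0.022  0.081] w 0.479 g 30.0 q [-0.55  0.42  1.96 -0.8   0.65  0.1 ]
```

```bash
python3 -m pendant '[{"rot":[0,0,0.08],"slide":[-0.2,0.04,0.3],"claw":0.35},{"rot":[0,0,0],"slide":[-0.3,0.05,0.4],"claw":0.35},{"rot":[0,0,0],"slide":[-0.15,0,0.28],"claw":0.35},{"rot":[0,0,0],"slide":[0,0,0],"claw":0.35},{"rot":[0,0,0],"slide":[0,0,0],"claw":0.35},{"rot":[0,0,0],"slide":[0,0,0],"claw":0.35}]'
python3 - <<'E'
from plan import *
F=fin()
T=snap('top');S=snap('side')
a=cv2.resize(T['color'][248:298,352:427],None,fx=8,fy=8,interpolation=cv2.INTER_CUBIC)
b=cv2.resize(S['color'][95:175,310:360],None,fx=7,fy=7,interpolation=cv2.INTER_CUBIC)
im=np.zeros((600,800,3),np.uint8);im[:300,:450]=a[:300,:450] if 0 else cv2.resize(a,(450,300));im[:560,450:800]=b
cv2.imwrite('pics/c6.png',im)
o=env.observe();Ro=R.from_quat(o['orientation']);g=lambda p:o['tool_pos']+Ro.apply(p)
# mount pts in tool: x=8.6-y, y=mx, z=14.9-mz
M=lambda x,y,z:g([8.6-y,x,14.9-z])
P=[M(0,17.5,23),M(23,16,46),M(-23,16,46),M(23,0,46),M(-23,0,46),F]
print('top',proj(T,P).round(1).tolist());print('side',proj(S,P).round(1).tolist())
E
```

```text
t: 12.37
tool_pos: [451.9, -380.2, 149.2]
orientation: [0.695, 0.671, -0.185, 0.181]
ft_force: [0.2, -0.2, -1.5]
width: 0.48
grasp_force: 30.0
focus [ 452.6 -382.1  160. ]
t 12.37 pos [ 451.9 -380.2  149.2] F [ 0.2 -0.2 -1.5] slide [ 0.048  0.018 -0.007] rot [ 0.01   0.004 -0.041] w 0.48 g 30.0 q [-0.62  0.48  1.93 -0.84  0.59  0.09]
top [[367.0, 278.6], [363.9, 270.6], [363.5, 286.5], [358.7, 270.3], [358.3, 286.1], [366.4, 278.4]]
side [[333.6, 152.8], [327.3, 151.2], [340.2, 152.8], [326.7, 155.6], [339.6, 157.3], [333.4, 153.3]]
```

View pics/c6.png

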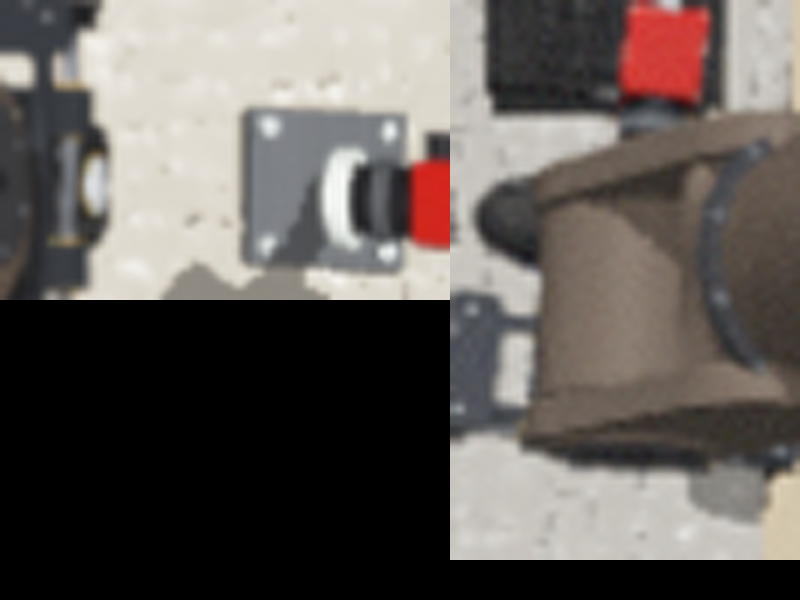

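The mirror shows in the top crop at (95,183), which is pixel ≈ (367.4,278.1), against a predicted (367.0,278.6). The ring is at crop (343,198), so the mirror is upright and facing the lens. One subpixel check before the final trim.

```bash
python3 - <<'E'
from m import *
from plan import *
T=snap('top');im=T['color'].astype(float)
F=fin(lens=(450.3,-484.5,220))
roi=im[268:290,360:374].min(2);np.set_printoptions(linewidth=200);print(roi[3:19].astype(int))
o=env.observe();Ro=R.from_quat(o['orientation']);a=np.arange(0,6.28,.2)
M=np.array([o['tool_pos']+Ro.apply([-8.9,13*np.cos(b),-8.1+13*np.sin(b)]) for b in a])
q=proj(T,M);print('pred mirror box',q.min(0),q.max(0),q.mean(0))
# camera parts predicted
X=R.from_euler('z',YAW,degrees=True).apply([0,-.8660254,.5]);Y=R.from_euler('z',YAW,degrees=True).apply([1,0,0]);Z=np.cross(X,Y);L=np.array([450.3,-484.5,220])
ring=proj(T,[L+24*(np.cos(b)*Y+np.sin(b)*Z) for b in a]);print('ring pred',ring.min(0),ring.max(0))
c,st,l=mask(T['color'],(0,0,170),(180,70,255),(402,271,413,291))
h=cv2.cvtColor(T['color'],cv2.COLOR_BGR2GRAY);print(h[271:291,403:414])
rm=mask(T['color'],(0,150,60),(8,255,255),(410,265,450,300))[2]
for k in(423,428,433):
    r=np.where(rm[:,k])[0];p=proj(T,[L+d*X+20*Z+e*Y for d in(50,68,86) for e in(-20,20)]);print(k,r.min()-.5,r.max()+.5)
print(p.round(1))
E
```

```text
focus [ 453.6 -380.6  160. ]
t 12.52 pos [ 452.3 -379.9  149.7] F [ 0.  -0.  -1.6] slide [ 0.078  0.031 -0.012] rot [ 0.023  0.012 -0.033] w 0.482 g 30.0 q [-0.62  0.48  1.93 -0.84  0.59  0.09]
[[ 48  45  73 101  90  58  47  44  45  86 169 210 217 220]
 [ 46  47  84 117 100  55  41  41  41  69 157 204 212 214]
 [ 46  51  85 117  99  54  46  66  69  74 153 202 210 211]
 [ 46  57  88 115  97  59  80 131 142 117 162 205 210 210]
 [ 47  62  92 113  96  70 129 183 190 160 176 208 209 210]
 [ 50  73 102 116  95  80 163 203 195 178 189 210 209 212]
 [ 54  82 113 121  98  86 183 217 203 186 194 209 209 213]
 [ 52  81 111 118  94  91 197 220 206 195 201 210 210 207]
 [ 50  72 106 110  83  87 193 218 203 189 196 210 210 204]
 [ 50  67 103 108  81  84 186 214 200 176 183 208 210 207]
 [ 50  71 104 108  80  77 162 203 194 163 172 205 209 207]
 [ 50  72 107 116  89  58  98 149 162 136 164 204 207 206]
 [ 51  73 109 123  97  53  54  86  92  93 160 203 203 207]
 [ 50  75 113 124  96  56  48  50  56  88 160 201 199 214]
 [ 51  76 117 128 100  66  59  56  77 120 176 206 207 213]
 [ 53  84 127 132  97
[... 584 characters left out ...]
89  89 151 238 243 243 231 112  45  42  60]
 [ 86  88 152 238 243 243 229 107  45  44  66]
 [ 85  88 150 238 243 243 229 102  41  45  67]
 [ 81  87 147 235 241 242 229 102  42  44  66]
 [ 80  85 137 227 239 240 231 111  44  41  63]
 [ 80  84 120 206 234 238 234 123  47  37  54]
 [ 80  82 110 183 226 234 233 146  58  39  47]
 [ 80  82  96 151 214 226 231 168  92  73  57]
 [ 80  82  88 127 190 211 222 213 160 129  96]
 [ 81  82  86 112 160 178 195 217 204 150 125]
 [ 81  85 100 123 131 139 151 179 169 136 126]
 [ 82  92 121 127 127 127 130 133 131 129 125]]
423 274.5 288.5
428 274.5 288.5
433 274.5 289.5
[[422.8 288.9]
 [422.9 274.2]
 [429.5 289.4]
 [429.7 274.5]
 [436.4 289.9]
 [436.6 274.9]]
```

```bash
python3 - <<'E'
from plan import *
for k in range(4):
    env.snapshot('top'); fin(lens=(450,-486.5,220),mir=(-9.5,0.7,-8.1))
E
```

```text
focus [ 453.3 -382.6  160. ]
t 12.57 pos [ 452.4 -379.9  149.7] F [-0.6 -0.5 -1.3] slide [0.05  0.006 0.013] rot [ 0.024  0.013 -0.032] w 0.481 g 30.0 q [-0.62  0.48  1.93 -0.84  0.59  0.09]
focus [ 453.3 -382.6  160. ]
t 12.62 pos [ 452.4 -379.9  149.7] F [ 0.1  0.  -0.7] slide [0.05  0.005 0.013] rot [ 0.024  0.013 -0.032] w 0.479 g 30.0 q [-0.62  0.48  1.93 -0.84  0.59  0.09]
focus [ 453.3 -382.6  160. ]
t 12.67 pos [ 452.4 -379.9  149.6] F [ 0.3  0.4 -1.4] slide [0.05  0.005 0.012] rot [ 0.024  0.013 -0.032] w 0.476 g 30.0 q [-0.62  0.48  1.93 -0.84  0.59  0.09]
focus [ 453.3 -382.6  160. ]
t 12.72 pos [ 452.4 -379.9  149.6] F [ 0.   0.1 -1.3] slide [0.05  0.005 0.01 ] rot [ 0.023  0.013 -0.032] w 0.484 g 30.0 q [-0.62  0.48  1.93 -0.84  0.59  0.09]
```

Only a 2 mm trim is left. I'll apply it, let it settle, and check the whole scene.

```bash
python3 -m pendant '[{"rot":[0.02,0.01,-0.03],"slide":[0.05,0,0.01],"claw":0.35},{"rot":[0,0,0],"slide":[0,0,0],"claw":0.35},{"rot":[0,0,0],"slide":[0,0,0],"claw":0.35},{"rot":[0,0,0],"slide":[0,0,0],"claw":0.35},{"rot":[0,0,0],"slide":[0,0,0],"claw":0.35}]'
python3 - <<'E'
from plan import *
fin(lens=(450,-486.5,220),mir=(-9.5,0.7,-8.1));snap('top','t7.png')
E
```

```text
t: 13.13
tool_pos: [452.4, -378.7, 148.0]
orientation: [0.694, 0.672, -0.186, 0.18]
ft_force: [0.4, 0.5, -0.1]
width: 0.48
grasp_force: 30.0
focus [ 453.3 -382.6  160. ]
t 13.13 pos [ 452.4 -378.7  148. ] F [ 0.4  0.5 -0.1] slide [ 0.002  0.008 -0.009] rot [-0.002  0.001 -0.004] w 0.48 g 30.0 q [-0.62  0.48  1.93 -0.84  0.59  0.09]
```

View pics/t7.png

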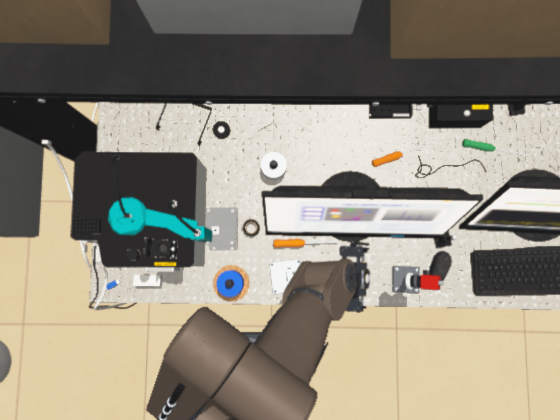

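The cover stands centred on the mat (230,284), the mount is held facing the lens (367,278), and nothing else has moved.

```bash
python3 -c "
from bench import env
print(env.sign_off())"
```

```text
the job is handed in; nothing more can be done
None
```

The job is handed in: the blue cover stands knob up on the cork mat, and the mirror mount is held upright and facing the inspection camera; by my measurements the mirror's centre is on the axis 120 mm from the lens, to within 2–3 mm.

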